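Set out the test station between mixer and tube rack

ROBOT

A 6-joint arm with a two-finger parallel gripper is mounted at the origin on the work surface. World frame = base frame: x ahead of the robot, y to its left, z up, the work surface at z = 0. Lengths are in m, angles in rad, forces in N, time in s.
With the tool pointing down it reaches from about 0.425 to 0.95 m from the base axis. Payload 3.5 kg.
Tool frame: the origin (TCP) lies on the centre line of the jaws, within the pads' length; the fingertips stand 14 mm ahead of it and the grasp point (between the pads) lies 5 mm behind it (ctrl.finger_overhang is the distance from the TCP to the fingertips, in m); z points along the fingers, y is the line along which they close (so a half turn about z gives the same grasp; the last joint's range is limited). The gripper opens to 85 mm and grips with 20 to 120 N. Pads are 22 mm wide; open, the fingers measure 114 mm over their backs; the gripper's body (76 mm by 85 mm) begins 54 mm behind the grasp point. The pads swing forward as they close: fully open they stand 13 mm farther back than shut.
Start: joints at [1.065, 0.286, 1.577, -0, 1.279, -0.15], TCP at [0.235, 0.633, 0.245] pointing down, gripper open.
Joint ranges: [-2.77, 2.77], [-0.9, 2.22], [0.21, 2.48], [-1.53, 4.67], [0.24, 2.81], [-2.84, 2.84]. Speed limits (rad/s): [2.79, 2.79, 3.14, 3.14, 3.14, 3.14].

INTERFACE

Orientations are given as a unit quaternion [x, y, z, w].
In Python, from plant import ctrl gives the robot as it stands.
- The arm moves only by the tool send_rows, never from a script. Its argument "moves" is text: rows parted by semicolons, each of 7 numbers parted by spaces: the turn, a rotation vector about the tool's x, y, z in units of 360 degrees (1.0 is 360 degrees), then the shift along the tool's x, y, z in units of 20 cm (1.0 is 20 cm), then the gripper's target within -1 to 1 (fully open at 1, half-way at 0, shut at -1). A call has 1 to 12 rows; each row is the pose to reach, as a shift and turn from the pose commanded when the call began, along the tool's axes at that moment, turning the shorter way round; what a row does not reach only later rows make up. A row lasts 1/8 s, in which the tool goes at most 62.5 mm and 10.7 degrees, less where a joint would pass 70% of its speed; a pose out of reach is approached as far as the arm can. A call with a number of a shift or a turn outside -1 to 1 is refused whole. A call with a gripper value outside its range is refused whole. The fingers move at their own pace and stop on an object; "newtons" is the grip in N (left out, the last holds). Time passes only in rows, so rows that repeat a pose let the fingers close. It gives the time, the measured TCP pose, the force, the opening and the grip force at its end, in the units of the state.
- ctrl.get_state(): the state, without advancing time (a new reading comes with each control period).
- ctrl.read_camera(name): name is "scene" or "top"; returns a dict with "image" (420x560x3 uint8, red, green, blue), "fovy" (degrees; the focal length in pixels is half the picture's height over the tangent of half this angle, whatever the lens; pixels are square), "cx", "cy" (the principal point, pixels), "extrinsics" (4x4, takes a point from camera to world coordinates). Camera axes: x right, y up, looking along -z (the intrinsics and any distortion apply to the point x, -y, -z); pixel columns grow to the right and rows downward; lengths in m; the calibration is good to about 2 mm. A picture is of the moment at which its call begins. There is no depth.
- ctrl.sign_off(): hands the job in; it is judged then, once.
The state is a dict: "time": time; "qpos": joint angles; "dq": joint speeds; "joint_efforts": joint torques, N m; "eef_pos": TCP position; "tcp_rot": TCP orientation; "contact_force": force on the tool from outside, world axes, zero at the start; "wrist_torque": the same for the moment, N m; "opening": opening from 0.0 (shut) to 1.0 (fully open); "finger_force": force on a finger pad.
Only numpy, scipy, OpenCV 4.12 (cv2) and the standard library are available. Lean on these libraries where they do the work, as an engineer would, in place of code of your own. Each camera call takes 0.05 s, during which the arm holds its last target. There are 200 camera calls.

TASK

Set out the test station on the row of three white tiles: stand the open amber jar upright in the middle of the end tile next to the mixer, stand the tall white bottle upright in the middle of the other end tile, next to the tube rack, and lay the test cassette flat in the middle of the tile between them, its length along the row. Close the jar with its plug lid, properly seated on the rim. Do not disturb the glass flask.

Things in the scene. Friction and masses are not known exactly. Their poses are not given: they have to be found in the camera images.
- jar_mid (a point): open amber glass jar, outer diameter 50, height 70, mouth 44 mm inside, wall 3 mm, floor 5 mm thick. It stands upright on the bench at the start. The point is its centre, half-way up, 35 mm above its underside; z up
- lid_knob (a point): round white plug lid of the jar, standing on its plug on the bench: from below a plug of diameter 28 and height 8, a flange of diameter 58 and thickness 6, and a plain round knob of diameter 24 and height 22 to grip (36 mm in all). The plug goes loosely into the jar's mouth and the flange rests on the rim. The point is the middle of the knob, 25 mm above the plug's underside (17 mm above the flange's underside); z up
- bottle_mid (a point): tall closed white plastic bottle, diameter 42, height 95 mm with its cap, straight-sided for the lower 60 mm, then a shoulder and a narrow neck with a cap of diameter 24; it stands upright at the start. The point is its centre, 47.5 mm above its underside; z up
- cassette_mid (a point): flat white test cassette with a small grey window and a grey sample spot on top, 70 x 20 x 7 mm, lying flat on the bench at the start. The point is its centre, 3.5 mm above its underside; x along its length (either end may lead), z up
- flask_mid (a point): conical clear glass flask, 68 mm wide at the foot, 102 mm high, with a narrow neck; loose, stands among the things to be moved and must be left alone. The point is on its axis, 50 mm above its underside
- mixer: vortex mixer: white box 120 deep x 110 wide x 60 mm high with a grey top plate and a round black cup on it, 91 mm high in all, fixed at one end of the row of tiles, its centre 170 mm from that of the end tile. Origin: centre of its underside
- rack: white tube rack full of clear tubes, 90 deep x 110 wide x 100 mm high, fixed at the other end of the row, its centre 170 mm from that of the end tile. Origin: centre of its underside
- tile_left_top (a point): the left of three identical square white ceramic tiles, 80 x 80 x 8 mm, fixed on the bench in a straight row, 120 mm from centre to centre; left is the robot's left (+y). The point is the centre of its top face, 8 mm above the bench; z up, y along the row (towards the left), x across it
- tile_mid_top (a point): the middle of three identical square white ceramic tiles, 80 x 80 x 8 mm, fixed on the bench in a straight row, 120 mm from centre to centre; left is the robot's left (+y). The point is the centre of its top face, 8 mm above the bench; z up, y along the row (towards the left), x across it
- tile_right_top (a point): the right of three identical square white ceramic tiles, 80 x 80 x 8 mm, fixed on the bench in a straight row, 120 mm from centre to centre; left is the robot's left (+y). The point is the centre of its top face, 8 mm above the bench; z up, y along the row (towards the left), x across it
Mind the look-alikes: they are no part of the job. Leave any green or yellow look-alike of the part that bears bottle_mid alone. Of the things that look like the part that bears cassette_mid, the smaller one is meant.

How it is judged:
By the outcome, as a careful person would: the job done as asked, in the order asked, and still so for the second after the job is handed in, with the robot touching nothing.
It also fails if it takes over 128 s, if anything falls off the work surface, if the arm or the gripper's body presses on something with over 40 N, if the wrist force passes 120 N, or if a joint passes its speed limit or range.

## Working session

There is one attempt and no reset: what is moved stays moved. The work goes in short steps, Python scripts to look and compute and a tool call to move; the robot and the scene stay as the last step left them, time stands still between calls to the robot, and variables do not carry over. Pictures are saved under pics/ and viewed, at most 14 in all, crops included, and the job is handed in when it is done.

Besides the shell and the picture viewer there is one more tool, called after "Emit:" as name(argument=value, ...), one argument or row to a line, values as JSON. send_rows: Moves the arm, as the interface text tells. Its arguments: {"type":"object","properties":{"moves":{"type":"string"},"newtons":{"type":"number"}},"required":["moves"]}

```bash
mkdir -p pics; ls; python3 - <<'E'
from plant import ctrl
import cv2
s=ctrl.get_state();print(s)
for n in("scene","top"):
    c=ctrl.read_camera(n);cv2.imwrite(f"pics/{n}0.png",c["image"][:,:,::-1])
    print(n,{k:v for k,v in c.items() if k!="image"})
E
```

```text
pics
{'time': 0.0, 'qpos': array([ 1.06498485e+00,  2.87191656e-01,  1.57818930e+00, -1.88454948e-05,
        1.27858934e+00, -1.49988851e-01]), 'dq': array([ 0.00071497, -0.00034321,  0.00044718,  0.00038359, -0.00074872,
        0.00052514]), 'joint_efforts': array([-6.57736236e-04, -4.05970001e+01, -2.92629898e+01, -1.31443780e-04,
        5.70871387e-03, -7.68139046e-06]), 'eef_pos': array([0.23480577, 0.63217437, 0.24392315]), 'tcp_rot': array([ 1.76971436e-01,  9.84215270e-01, -1.12838715e-03, -3.74327421e-04]), 'contact_force': array([-0.73248631,  0.20568173,  0.2449621 ]), 'wrist_torque': array([-0.03377414,  0.02801615, -0.01688205]), 'finger_force': 0.0, 'opening': 1.000452102720397}
scene {'fovy': 57.42825056016463, 'cx': 277.106052667766, 'cy': 214.8198934710344, 'extrinsics': array([[ 0.28260094, -0.56886407,  0.77235379,  1.23410944],
       [ 0.95905108,  0.18343637, -0.21580574, -0.16250106],
       [-0.01891364,  0.80171365,  0.59740899,  0.62231721],
       [ 0.        ,  0.        ,  0.        ,  1.        ]])}
top {'fovy': 49.05513825646729, 'cx': 273.1202661435324, 'cy': 215.68410620822735, 'extrinsics': array([[-0.01364504,  0.99310377, -0.11644185,  0.41073679],
       [-0.99980434, -0.01188291,  0.01581395,  0.04898178],
       [ 0.01432122,  0.11663485,  0.99307161,  1.04091703],
       [ 0.        ,  0.        ,  0.        ,  1.        ]])}
```

View pics/scene0.png

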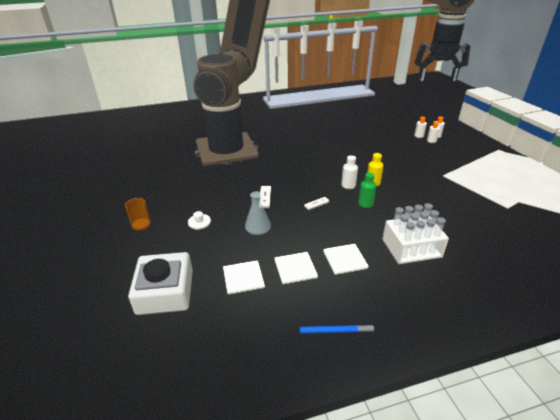

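View pics/top0.png

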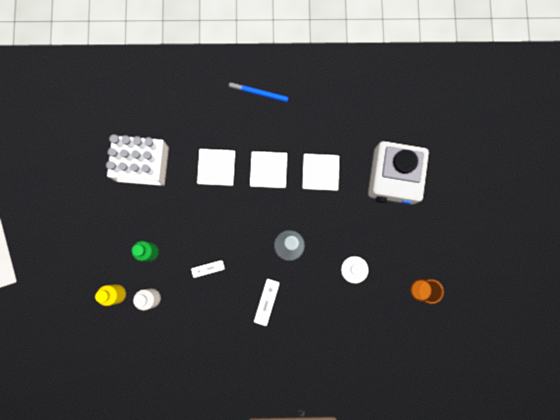

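The top view (up = +x, right = −y) shows the tiles at (216,167), (269,170) and (321,172), with the mixer on the right and the rack on the left. The jar is at (427,291), lid (355,270), flask (289,245), small cassette (208,269), large cassette (267,302) and white bottle (147,299).

```bash
cat > h.py <<'E'
import numpy as np, cv2
from plant import ctrl
from scipy.spatial.transform import Rotation as R
def px2w(c,u,v,z):
    f=c["image"].shape[0]/2/np.tan(np.radians(c["fovy"])/2); E=c["extrinsics"]
    d=E[:3,:3]@np.array([(u-c["cx"])/f,-(v-c["cy"])/f,-1]); o=E[:3,3]
    return (o+d*(z-o[2])/d[2])
def w2px(c,p):
    f=c["image"].shape[0]/2/np.tan(np.radians(c["fovy"])/2); E=c["extrinsics"]
    q=E[:3,:3].T@(np.array(p)-E[:3,3]); return np.array([c["cx"]+f*q[0]/-q[2], c["cy"]-f*q[1]/-q[2]])
def cam(n,name=None):
    c=ctrl.read_camera(n)
    if name: cv2.imwrite(f"pics/{name}.png",c["image"][:,:,::-1])
    return c
def blobs(c,mask,amin=20):
    n,l,s,ce=cv2.connectedComponentsWithStats(mask.astype(np.uint8))
    return [(s[i],ce[i],l==i) for i in range(1,n) if s[i][4]>=amin]
def goto(p,yaw=None,state=None):
    """shift (tool axes, 20cm units) and turn to reach world p with tool down, closing axis at yaw (mod pi)"""
    s=ctrl.get_state(); M=R.from_quat(s["tcp_rot"])
    sh=M.inv().apply(np.array(p)-s["eef_pos"])/.2
    out=[sh.round(4)]
    if yaw is not None:
        for k in (0,np.pi):
            y=np.array([np.cos(yaw+k),np.sin(yaw+k),0]);z=np.array([0,0,-1.])
            T=R.from_matrix(np.c_[np.cross(y,z),y,z])
            out.append(((M.inv()*T).as_rotvec()/(2*np.pi)).round(4))
    return out
E
python3 - <<'E'
from h import *
np.set_printoptions(precision=4,suppress=True)
for n in("top","scene"):
    c=cam(n); im=c["image"].astype(int); lo=im.min(2); r,g,b=im[:,:,0],im[:,:,1],im[:,:,2]
    print(n)
    for s,ce,m in blobs(c,(lo>140)):
        if s[4]>4000 or s[1]<70: continue
        rc=cv2.minAreaRect(np.argwhere(m)[:,::-1].astype(np.float32))
        print(s,ce,"z.008",px2w(c,*ce,.008)[:2], "rect",np.array(rc[1]),rc[2],"ctr",px2w(c,*rc[0],.008)[:2])
    for s,ce,m in blobs(c,(r>70)&(b<0.35*r)&(g<.65*r),40): print("amber",s,ce,px2w(c,*ce,.0)[:2],px2w(c,*ce,.07)[:2])
from functools import partial
import cv2
a=cv2.imread("pics/top0.png");s=cv2.imread("pics/scene0.png")
t=np.vstack([np.hstack([cv2.resize(a[220:320,y:y+100],(400,300),interpolation=cv2.INTER_CUBIC) for y in (90,370)]),
 np.hstack([cv2.resize(a[215:315,310:410],(400,300),interpolation=cv2.INTER_CUBIC),cv2.resize(s[150:250,300:400],(400,300),interpolation=cv2.INTER_CUBIC)])])
cv2.imwrite("pics/c1.png",t)
E
```

```text
top
[230  83  12   6  38] [235.2105  85.2632] z.008 [0.8395 0.1169] rect [11.6417  3.153 ] 14.03624439239502 ctr [0.8396 0.1163]
[ 107  135   61   50 2542] [137.3548 160.0783] z.008 [0.6634 0.3407] rect [59.0381 46.2169] 4.969740867614746 ctr [0.6635 0.3419]
[ 372  141   57   61 2203] [399.2347 173.2515] z.008 [ 0.6264 -0.2581] rect [51.1945 54.8715] 8.130102157592773 ctr [ 0.6315 -0.2608]
[ 197  149   38   37 1301] [215.7986 166.751 ] z.008 [0.646 0.162] rect [36.6894 35.7812] 2.6025619506835938 ctr [0.6463 0.1621]
[ 250  151   38   37 1297] [268.1557 169.0517] z.008 [0.6394 0.0424] rect [36.3546 35.8053] 2.862405300140381 ctr [0.6393 0.0421]
[ 302  153   38   38 1290] [320.493  171.5721] z.008 [ 0.6322 -0.0773] rect [36.1604 36.0123] 2.12109637260437 ctr [ 0.6323 -0.0774]
[  0 220  16  67 591] [  5.1083 261.9137] z.008 [0.4358 0.6277] rect [66. 15.] 90.0 ctr [0.4555 0.6235]
[284 236  16  15 180] [291.6111 242.5722] z.008 [ 0.4706 -0.0082] rect [14.8492 14.1421] 45.0 ctr [ 0.4702 -0.0085]
[341 256  28  28 591] [354.4535 269.291 ] z.008 [ 0.409  -0.1476] rect [26.8328 26.8328] 63.434
[... 1805 characters left out ...]
5] 79.99201965332031 ctr [0.6502 0.162 ]
[ 128  252   61   62 2420] [160.0116 286.0983] z.008 [ 0.6097 -0.2548] rect [57.7166 63.1976] 85.2363510131836 ctr [ 0.5991 -0.2573]
[274 252  44  32 983] [295.1709 267.3276] z.008 [0.6432 0.0421] rect [28.4261 38.693 ] 77.90524291992188 ctr [0.6424 0.0437]
[ 223  260   42   34 1046] [242.826  276.6883] z.008 [ 0.6361 -0.0774] rect [28.2639 38.1026] 79.69515228271484 ctr [ 0.6356 -0.0763]
[359 326  14   4  42] [365.5476 327.7143] z.008 [0.8385 0.1183] rect [ 3. 13.] 90.0 ctr [0.838  0.1185]
amber [433 116  11  12  64] [437.6562 120.8906] [0.0266 0.8457] [0.1624 0.7323]
amber [125 198  25  32 601] [137.4975 213.3062] [ 0.3044 -0.3031] [ 0.4089 -0.2873]
```

View pics/c1.png

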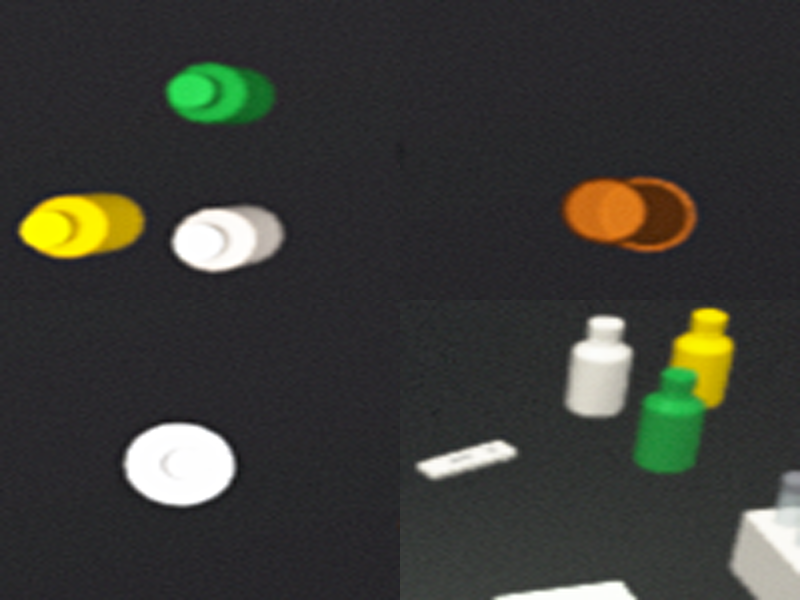

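```bash
python3 - <<'E'
from h import *
np.set_printoptions(precision=4,suppress=True)
t=cam("top");s=cam("scene")
for n,c,u,v,z in [("bottle cap",t,141.75,300,.095),("bottle base",t,151.3,298.5,0),("bottle cap S",s,351.25,158.3,.095),("base S",s,349.25,184.7,0),
 ("jar mouth",t,432.5,291.3,.07),("jar base",t,421.2,290.3,0),("jar S mid",s,137.5,213.3,.035),("lid fl",t,354.45,269.3,.014),("knob",t,355.7,269.3,.036),("lid S",s,198.7,220.3,.018),
 ("cas",t,207.4,268.4,.007),("casS",s,316.3,202.6,.005),("flask",t,291.6,242.6,.102),("green",t,138.5,250,.095),("yellow",t,102,296.5,.095)]:
    print(n,px2w(c,u,v,z)[:2])
im=t["image"].min(2); _,_,m=[b for b in blobs(t,im>140) if abs(b[1][0]-207)<3][0]
bx=cv2.boxPoints(cv2.minAreaRect(np.argwhere(m)[:,::-1].astype(np.float32)))
print(np.array([px2w(t,*q,.007)[:2] for q in bx]))
from h import goto
for p,y in [((.36,-.291,.18),None),((.634,-.077,.2),None)]: print(goto(p,0))
E
```

```text
bottle cap [0.3535 0.3014]
bottle base [0.3508 0.3056]
bottle cap S [0.3587 0.3053]
base S [0.3505 0.3126]
jar mouth [ 0.3611 -0.2981]
jar base [ 0.3601 -0.2978]
jar S mid [ 0.3566 -0.2952]
lid fl [ 0.409  -0.1465]
knob [ 0.409 -0.145]
lid S [ 0.413  -0.1455]
cas [0.4155 0.1805]
casS [0.4147 0.1815]
flask [ 0.4651 -0.0029]
green [0.4544 0.3099]
yellow [0.3616 0.3814]
[[0.4173 0.2186]
 [0.4359 0.1483]
 [0.4136 0.1421]
 [0.3951 0.2123]]
[array([-2.1948, -4.1103,  0.3274]), array([-0.0001,  0.0001,  0.1934]), array([-0.0001, -0.0002, -0.3066])]
[array([-3.1061, -2.6301,  0.2259]), array([-0.0001,  0.0001,  0.1934]), array([-0.0001, -0.0002, -0.3066])]
```

Emit:
send_rows(
  moves="0 0 -0.0567 -0.97 -0.24 0 1;0 0 -0.0567 -0.97 -0.24 0 1;0 0 -0.0567 -0.97 -0.24 0 1;0 0 -0.0567 -0.97 -0.24 0 1;0 0 -0.0567 -0.97 -0.24 0 1",
)

```text
time: 0.92
eef_pos: [0.4007, 0.5198, 0.2452]
tcp_rot: [0.001, 1.0, 0.0, -0.0]
contact_force: [-0.3, 0.1, -0.5]
opening: 0.998
finger_force: 0.0
```

Emit:
send_rows(
  moves="0 0 0 -0.5 -1 0 1;0 0 0 -0.5 -1 0 1;0 0 0 -0.5 -1 0 1;0 0 0 -0.5 -1 0 1",
)

```text
time: 1.42
eef_pos: [0.5, 0.3197, 0.2455]
tcp_rot: [-0.001, 1.0, 0.0, -0.0]
contact_force: [0.5, -0.5, -0.4]
opening: 1.001
finger_force: 0.0
```

Emit:
send_rows(
  moves="0 0 0 0 -1 0 1;0 0 0 0 -1 0 1;0 0 0 0 -1 0 1;0 0 0 0 -1 0 1",
)

```text
time: 1.92
eef_pos: [0.4999, 0.1191, 0.2455]
tcp_rot: [0.001, 1.0, 0.0, 0.0]
contact_force: [0.6, 0.3, 0.7]
opening: 0.997
finger_force: 0.0
```

Emit:
send_rows(
  moves="0 0 0 0 -1 0 1;0 0 0 0 -1 0 1;0 0 0 0 -1 0 1;0 0 0 0 -1 0 1",
)

```text
time: 2.42
eef_pos: [0.5008, -0.0809, 0.2455]
tcp_rot: [0.001, 1.0, 0.0, 0.0]
contact_force: [0.3, -0.4, 0.4]
opening: 1.003
finger_force: 0.0
```

Emit:
send_rows(
  moves="0 0 0 0.35 -1 0 1;0 0 0 0.35 -1 0 1;0 0 0 0.35 -1 0 1;0 0 0 0.35 -1 0 1;0 0 0 0.7 -1 0.4 1;0 0 0 0.7 -1 0.4 1;0 0 0 0.7 -1 0.4 1",
)

```text
time: 3.3
eef_pos: [0.3593, -0.2764, 0.162]
tcp_rot: [-0.001, 1.0, 0.003, -0.002]
contact_force: [0.4, -0.1, 0.5]
opening: 1.001
finger_force: 0.0
```

```bash
python3 - <<'E'
from h import *
t=cam("top");s=cam("scene");a=t["image"][230:350,370:490];b=s["image"][140:260,80:200]
for c in(t,s): print(w2px(c,[.360,-.297,.07]),w2px(c,[.360,-.297,0]), w2px(c,ctrl.get_state()["eef_pos"]+[0,0,-.014]))
cv2.imwrite("pics/j1.png",cv2.resize(np.hstack([a,b])[:,:,::-1],(800,400),interpolation=cv2.INTER_CUBIC))
E
```

```text
[431.99348052 291.85804973] [420.85849257 290.36973683] [438.12565064 292.8498536 ]
[133.5277447  203.12481091] [139.92518114 224.74101346] [132.84491022 174.47180874]
```

View pics/j1.png

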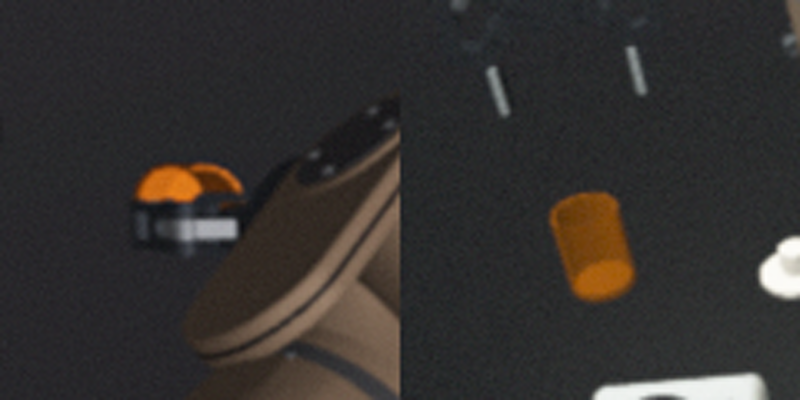

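The scene crop puts the jar mouth at about (135.5,202.4), with the fingertips at (111.5,174.5) and (152.6,168) above it. The jar is near (.359,−.295).

Emit:
send_rows(
  moves="0 0 0 0 0 0 1;0 0 0 0 0 0 1",
)

```text
time: 3.65
eef_pos: [0.3621, -0.2804, 0.1669]
tcp_rot: [-0.001, 1.0, -0.001, 0.001]
contact_force: [0.1, -0.2, 0.0]
opening: 1.003
finger_force: 0.0
```

Emit:
send_rows(
  moves="0 0 0 0.015 -0.073 0 1;0 0 0 0.015 -0.073 0.2 1;0 0 0 0.015 -0.073 0.4 1;0 0 0 0.015 -0.073 0.55 1;0 0 0 0.015 -0.073 0.645 1;0 0 0 0.015 -0.073 0.645 1;0 0 0 0.015 -0.073 0.645 -1;0 0 0 0.015 -0.073 0.645 -1;0 0 0 0.015 -0.073 0.645 -1;0 0 0 0.015 -0.073 0.645 -1;0 0 0 0.015 -0.073 0.645 -1",
  newtons=35,
)

```text
time: 5.03
eef_pos: [0.3584, -0.2956, 0.0378]
tcp_rot: [-0.0, 1.0, -0.001, 0.001]
contact_force: [-0.3, 0.3, 6.2]
opening: 0.57
finger_force: 36.8
```

Emit:
send_rows(
  moves="0 0 0 0 0 -0.3 -1;0 0 0 0 0 -0.65 -1;0 0 0 0 0 -0.65 -1;0 0 0 -0.3 0.2 -0.65 -1;0 0 0 -0.6 0.4 -0.65 -1;0 0 0 -0.8 0.6 -0.65 -1;0 0 0 -1 0.8 -0.65 -1;0 0 0 -1 0.8 -0.65 -1;0 0 0 -1 0.8 -0.65 -1",
)

```text
time: 6.15
eef_pos: [0.5566, -0.1336, 0.1645]
tcp_rot: [-0.001, 1.0, 0.0, -0.002]
contact_force: [-0.6, -0.0, -1.2]
opening: 0.572
finger_force: 37.1
```

```bash
python3 - <<'E'
from h import *
print(goto([.634,-.077,.047],np.pi/2),ctrl.get_state()["opening"],ctrl.get_state()["contact_force"])
E
```

```text
[array([-0.3894,  0.2817,  0.5863]), array([ 0.0001, -0.0005,  0.0003]), array([ 8.000e-04,  2.000e-04, -4.997e-01])] 0.5719447460162022 [-0.58143918 -0.02158494 -1.16415728]
```

Emit:
send_rows(
  moves="0 0 0 -0.389 0.282 0 -1;0 0 0 -0.389 0.282 0 -1;0 0 0 -0.389 0.282 0.25 -1;0 0 0 -0.389 0.282 0.45 -1;0 0 0 -0.389 0.282 0.5 -1;0 0 0 -0.389 0.282 0.5 -1",
)

```text
time: 6.9
eef_pos: [0.6346, -0.079, 0.0661]
tcp_rot: [0.001, 1.0, 0.0, -0.001]
contact_force: [0.2, 0.0, -1.4]
opening: 0.568
finger_force: 37.1
```

```bash
python3 - <<'E'
from h import *
t=cam("top");s=cam("scene");a=t["image"][120:220,270:370];b=s["image"][195:295,190:290]
cv2.imwrite("pics/j2.png",cv2.resize(np.hstack([a,b])[:,:,::-1],(800,400),interpolation=cv2.INTER_CUBIC))
print(goto([.634,-.077,.047]))
E
```

```text
[array([0.0127, 0.0102, 0.1076])]
```

View pics/j2.png

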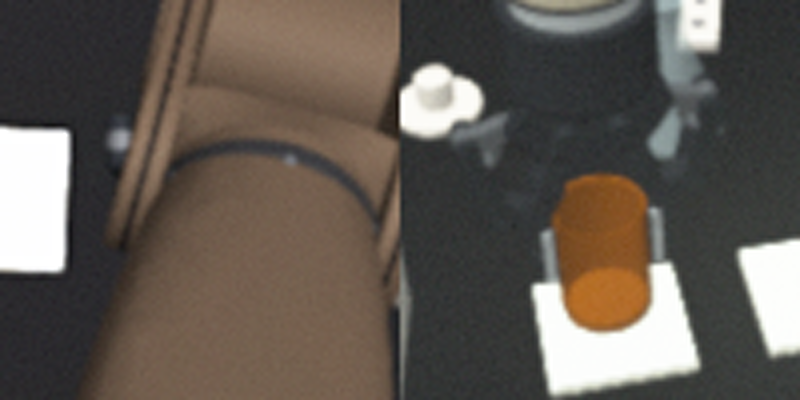

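```bash
python3 - <<'E'
from h import *
s=cam("scene");print(px2w(s,241.75,269.25,.028),px2w(s,242.83,276.7,.008), w2px(s,[.6345,-.079,.028]))
E
```

```text
[ 0.63296486 -0.07763979  0.028     ] [ 0.63617228 -0.07740632  0.008     ] [241.28828971 269.86103749]
```

The scene crop shows the jar's underside at about (242,269), over the tile centre at (243,277). It agrees to 3 mm.

Emit:
send_rows(
  moves="0 0 0 -0.008 0.006 0 -1;0 0 0 -0.008 0.006 0.07 -1;0 0 0 -0.008 0.006 0.1 -1;0 0 0 -0.008 0.006 0.1 -1;0 0 0 -0.008 0.006 0.1 -1",
)

```text
time: 7.68
eef_pos: [0.6367, -0.0765, 0.0458]
tcp_rot: [-0.0, 1.0, 0.0, -0.0]
contact_force: [0.6, 0.6, -1.1]
opening: 0.573
finger_force: 36.3
```

Emit:
send_rows(
  moves="0 0 0 0.004 -0.003 0.006 -1;0 0 0 0.004 -0.003 0.006 -1",
)

```text
time: 7.92
eef_pos: [0.6366, -0.0771, 0.0458]
tcp_rot: [-0.0, 1.0, 0.0, 0.001]
contact_force: [-0.5, 2.6, 3.9]
opening: 0.569
finger_force: 36.6
```

Contact. Release slowly and rise.

Emit:
send_rows(
  moves="0 0 0 0 0 0 0.25;0 0 0 0 0 0 0.4;0 0 0 0 0 0 0.6;0 0 0 0 0 0 1;0 0 0 0 0 0 1;0 0 0 0 0 -0.3 1;0 0 0 0 0 -0.6 1;0 0 0 0 0 -0.8 1;0 0 0 0.3 0.5 -0.8 1;0 0 0 0.6 1 -0.8 1;0 0 0 0.6 1 -0.8 1;0 0 0 0.6 1 -0.8 1",
)

```text
time: 9.43
eef_pos: [0.5144, 0.1244, 0.2052]
tcp_rot: [-0.001, 1.0, 0.0, 0.0]
contact_force: [-0.1, 0.1, 0.3]
opening: 1.0
finger_force: 0.0
```

```bash
python3 - <<'E'
from h import *
t=cam("top");s=cam("scene");a=t["image"][120:220,270:370];b=s["image"][195:295,190:290]
cv2.imwrite("pics/j3.png",cv2.resize(np.hstack([a,b])[:,:,::-1],(800,400),interpolation=cv2.INTER_CUBIC))
for c in (t,s): print(w2px(c,[.636,-.0774,.078]),w2px(c,[.636,-.0774,.008]))
print(goto([.42,.25,.2],np.pi*.75))
E
```

```text
[324.30546883 162.90544144] [320.49186261 169.95135327]
[240.40584882 253.14674211] [242.81615184 276.64532053]
[array([0.4645, 0.6236, 0.0258]), array([ 2.000e-04, -1.000e-04, -1.242e-01]), array([-1.000e-04, -2.000e-04,  3.758e-01])]
```

View pics/j3.png

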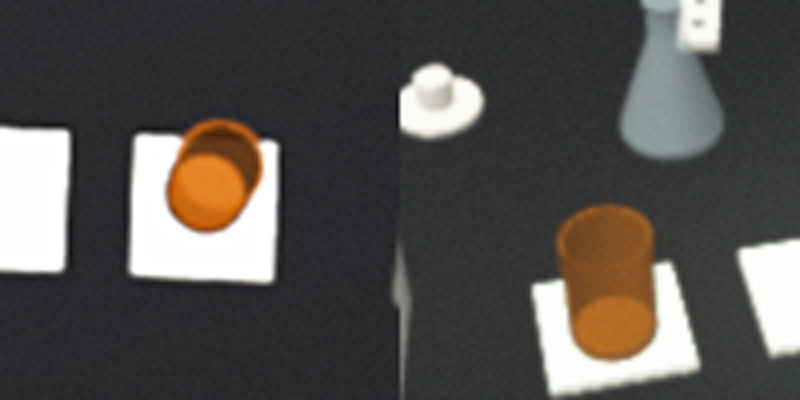

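```bash
cat > fit.py <<'E'
from h import *
from scipy.optimize import minimize
def fitcyl(c,mask,x0,prof):
    """prof: list of (z,r) circles; hull silhouettes of consecutive pairs matched to mask"""
    K=8; m=cv2.resize(mask.astype(np.float32),None,fx=K,fy=K,interpolation=cv2.INTER_LINEAR)>.5
    th=np.linspace(0,2*np.pi,48)
    def cost(p):
        im=np.zeros(m.shape,np.uint8)
        cs=[np.array([w2px(c,[p[0]+r*np.cos(a),p[1]+r*np.sin(a),z]) for a in th]) for z,r in prof]
        for a,b in zip(cs,cs[1:]):
            h=cv2.convexHull((((np.r_[a,b]+.5)*K)-.5).round().astype(np.int32)); cv2.fillPoly(im,[h],1)
        return (im.astype(bool)^m).sum()/K/K
    r=minimize(cost,x0,method="Nelder-Mead",options=dict(initial_simplex=np.array(x0)+[[0,0],[.008,0],[0,.008]],xatol=2e-4,fatol=.3))
    return r.x,r.fun,mask.sum()
def pick(c,mask,p):
    u=w2px(c,p); return min(blobs(c,mask),key=lambda b:np.hypot(*(b[1]-u)))[2]
E
python3 - <<'E'
from fit import *
for n in("top","scene"):
    c=cam(n);im=c["image"].astype(int);r,g,b=im[:,:,0],im[:,:,1],im[:,:,2]
    am=cv2.morphologyEx(((r>45)&(b<.5*r)&(g<.75*r)).astype(np.uint8),cv2.MORPH_CLOSE,np.ones((3,3)))
    m=pick(c,am,[.637,-.077,.04])
    print(n,"jar",fitcyl(c,m,[.637,-.077],[(.008,.025),(.078,.025)]))
    # tile corners from the union white+amber
    w=im.min(2)>120
    for y in (.162,.042):
        mm=pick(c,w,[.64,y,.008]);rc=cv2.fitEllipse  # centroid
        q=np.argwhere(mm)[:,::-1].mean(0);print("tile",px2w(c,*q,.008))
E
```

```text
top jar (array([ 0.64281308, -0.07852612]), np.float64(73.859375), np.int64(507))
tile [0.66971154 0.16239075 0.008     ]
tile [0.63955206 0.0417302  0.008     ]
scene jar (array([ 0.63464186, -0.0770231 ]), np.float64(83.03125), np.int64(771))
tile [0.65060968 0.16147599 0.008     ]
tile [0.64371392 0.04214454 0.008     ]
```

The jar stands about 4 mm too far toward +x. My tile centroids included the side faces, and the corrected tile x values are .633, .640 and .647. I'll regrip and shift it.

Emit:
send_rows(
  moves="0 0 0 -0.61 -1 0 1;0 0 0 -0.61 -1 0 1;0 0 0 -0.61 -1 0 1;0 0 0 -0.61 -1 0 1;0 0 0 -0.61 -1 0 1;0 0 0 -0.61 -1 0.3 1;0 0 0 -0.61 -1 0.6 1;0 0 0 -0.61 -1 0.77 1;0 0 0 -0.61 -1 0.79 1;0 0 0 -0.61 -1 0.79 1",
)

```text
time: 10.88
eef_pos: [0.6389, -0.0776, 0.0484]
tcp_rot: [-0.0, 1.0, -0.0, 0.001]
contact_force: [0.7, 0.6, -0.1]
opening: 1.0
finger_force: 0.0
```

Emit:
send_rows(
  moves="0 0 0 0 -0.004 0 -1;0 0 0 0 -0.004 0 -1;0 0 0 0 -0.004 0 -1;0 0 0 0 -0.004 0 -1;0 0 0 0 -0.004 0 -1;0 0 0 0 -0.004 -0.03 -1;0 0 0 0.022 -0.004 -0.03 -1;0 0 0 0.022 -0.004 -0.03 -1;0 0 0 0.022 -0.004 0.004 -1;0 0 0 0.022 -0.004 0.004 -1",
)

```text
time: 12.12
eef_pos: [0.6341, -0.0783, 0.0493]
tcp_rot: [-0.0, 1.0, -0.0, -0.001]
contact_force: [-6.8, 1.5, 13.1]
opening: 0.568
finger_force: 36.2
```

Emit:
send_rows(
  moves="0 0 0 0 0 -0.004 -1;0 0 0 0 0 -0.004 0.25;0 0 0 0 0 -0.004 0.4;0 0 0 0 0 -0.004 0.6;0 0 0 0 0 -0.004 1;0 0 0 0 0 -0.004 1;0 0 0 0 0 -0.3 1;0 0 0 0 0 -0.6 1;0 0 0 0 0 -0.8 1;0 0 0 0.3 0.5 -0.8 1;0 0 0 0.6 1 -0.8 1;0 0 0 0.6 1 -0.8 1",
)

```text
time: 13.62
eef_pos: [0.5361, 0.0839, 0.2065]
tcp_rot: [0.0, 1.0, 0.0, 0.0]
contact_force: [0.2, 1.1, -0.1]
opening: 1.001
finger_force: 0.0
```

Emit:
send_rows(
  moves="0 0 -0.125 0.5 0.7 0 0.6;0 0 -0.125 0.5 0.7 0 0.6;0 0 -0.125 0.5 0.7 0 0.6;0 0 -0.125 0.5 0.7 0 0.6;0 0 -0.125 0.5 0.7 0 0.6;0 0 -0.125 0.5 0.7 0 0.6",
)

```text
time: 14.38
eef_pos: [0.4374, 0.2222, 0.2064]
tcp_rot: [-0.382, 0.924, -0.0, 0.0]
contact_force: [-0.3, 1.1, -0.1]
opening: 0.8
finger_force: 0.0
```

```bash
python3 - <<'E'
from fit import *
prof=[(0,.021),(.06,.021),(.075,.012),(.095,.012)]
s=cam("scene","b1");i=s["image"].astype(int)
print("scene bottle",fitcyl(s,pick(s,i.min(2)>70,[.353,.306,.045]),[.353,.306],prof))
t=cam("top");a=dict(t);a["image"]=cv2.imread("pics/top0.png")[:,:,::-1]
i=a["image"].astype(int);print("top0 bottle",fitcyl(a,pick(a,i.min(2)>60,[.353,.306,.045]),[.353,.306],prof))
for n,c,i in (("top0",a,i),("scene",s,s["image"].astype(int))):
    print(n,"lid",fitcyl(c,pick(c,i.min(2)>90,[.41,-.146,.018]),[.41,-.146],[(.008,.029),(.014,.029),(.01401,.012),(.036,.012)]))
E
```

```text
scene bottle (array([0.35117157, 0.30852527]), np.float64(61.171875), np.int64(482))
top0 bottle (array([0.35230798, 0.30789008]), np.float64(61.015625), np.int64(518))
top0 lid (array([ 0.40886523, -0.14612207]), np.float64(70.453125), np.int64(622))
scene lid (array([ 0.40757117, -0.14547467]), np.float64(30.8125), np.int64(334))
```

```bash
python3 - <<'E'
from h import *
print(ctrl.get_state()["eef_pos"],goto([.352,.308,.043]))
E
```

```text
[0.43747217 0.22204792 0.2063097 ] [array([-3.000e-04,  6.061e-01,  8.166e-01])]
```

Emit:
send_rows(
  moves="0 0 0 0 0.606 0 0.6;0 0 0 0 0.606 0 0.6;0 0 0 0 0.606 0 0.6;0 0 0 0 0.606 0.2 0.6;0 0 0 0 0.606 0.4 0.6;0 0 0 0 0.606 0.4 0.6",
)

```text
time: 15.22
eef_pos: [0.35, 0.3061, 0.1232]
tcp_rot: [-0.382, 0.924, -0.001, -0.004]
contact_force: [-0.2, -0.3, 0.6]
opening: 0.804
finger_force: 0.0
```

```bash
python3 - <<'E'
from h import *
s=cam("scene");t=cam("top");a=s["image"][130:230,300:400];b=t["image"][240:340,100:200]
cv2.imwrite("pics/b2.png",cv2.resize(np.hstack([a,b])[:,:,::-1],(800,400),interpolation=cv2.INTER_CUBIC))
print(goto([.352,.308,.043]))
E
```

```text
[array([0.0016, 0.0024, 0.4207])]
```

View pics/b2.png

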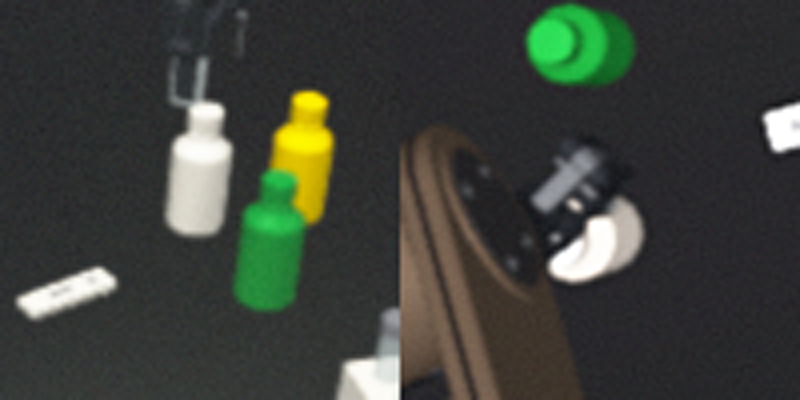

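The gripper is over the white bottle, at (350,165) in the scene view, and the green and yellow bottles are clear of the fingers.

Emit:
send_rows(
  moves="0 0 0 0 0 0.15 0.6;0 0 0 0 0 0.28 0.6;0 0 0 0 0 0.37 0.6;0 0 0 0 0 0.4 0.6;0 0 0 0 0 0.4 0.6;0 0 0 0 0 0.4 -1;0 0 0 0 0 0.4 -1;0 0 0 0 0 0.4 -1;0 0 0 0 0 0.4 -1;0 0 0 0 0 0.4 -1",
  newtons=35,
)

```text
time: 16.58
eef_pos: [0.3524, 0.3087, 0.0478]
tcp_rot: [-0.383, 0.924, 0.0, 0.001]
contact_force: [-0.8, -1.3, 6.5]
opening: 0.48
finger_force: 35.4
```

Emit:
send_rows(
  moves="0 0 0 0 0 -0.3 -1;0 0 0 0 0 -0.65 -1;0 0 0 0 0 -0.65 -1;0 0 0 -0.1 -0.3 -0.65 -1;0 0 0 -0.2 -0.6 -0.65 -1;0 0 0 -0.3 -0.9 -0.65 -1;0 0 0 -0.3 -0.9 -0.65 -1;0 0 0 -0.3 -0.9 -0.65 -1",
)

```text
time: 17.58
eef_pos: [0.5198, 0.2232, 0.1744]
tcp_rot: [-0.383, 0.924, 0.001, -0.002]
contact_force: [-0.6, -0.2, -1.9]
opening: 0.481
finger_force: 36.3
```

```bash
python3 - <<'E'
from h import *
s=ctrl.get_state();print(s["eef_pos"],s["contact_force"],s["opening"],goto([.647,.162,.057]))
E
```

```text
[0.51982983 0.22317722 0.17439859] [-0.57554882 -0.23436599 -1.88402525] 0.4814424751161392 [array([-0.2353, -0.6673,  0.5846])]
```

Emit:
send_rows(
  moves="0 0 0 -0.235 -0.667 0 -1;0 0 0 -0.235 -0.667 0 -1;0 0 0 -0.235 -0.667 0 -1;0 0 0 -0.235 -0.667 0.2 -1;0 0 0 -0.235 -0.667 0.4 -1;0 0 0 -0.235 -0.667 0.5 -1;0 0 0 -0.235 -0.667 0.5 -1;0 0 0 -0.235 -0.667 0.5 -1",
)

```text
time: 18.58
eef_pos: [0.6496, 0.1631, 0.0784]
tcp_rot: [-0.383, 0.924, -0.0, 0.001]
contact_force: [0.0, 0.9, -2.0]
opening: 0.481
finger_force: 36.3
```

```bash
python3 - <<'E'
from fit import *
s=cam("scene");a=s["image"][180:280,300:400]
e=ctrl.get_state()["eef_pos"]; dz=e[2]-.0478
i=s["image"].astype(int)
print("jar",fitcyl(s,pick(s,cv2.morphologyEx(((i[:,:,0]>45)&(i[:,:,2]<.5*i[:,:,0])).astype(np.uint8),cv2.MORPH_CLOSE,np.ones((3,3))),[.633,-.077,.04]),[.633,-.077],[(.008,.025),(.078,.025)]))
print(e,w2px(s,[.647,.162,dz]),w2px(s,[.647,.162,.008]),goto([.647,.162,.0565]))
cv2.imwrite("pics/b3.png",cv2.resize(a[:,:,::-1],(500,500),interpolation=cv2.INTER_CUBIC))
E
```

```text
jar (array([ 0.62862288, -0.07805569]), np.float64(80.578125), np.int64(765))
[0.6499966  0.16291215 0.07882586] [345.52627882 250.03399247] [344.65683111 257.43700859] [array([0.0142, 0.0077, 0.1116])]
```

View pics/b3.png

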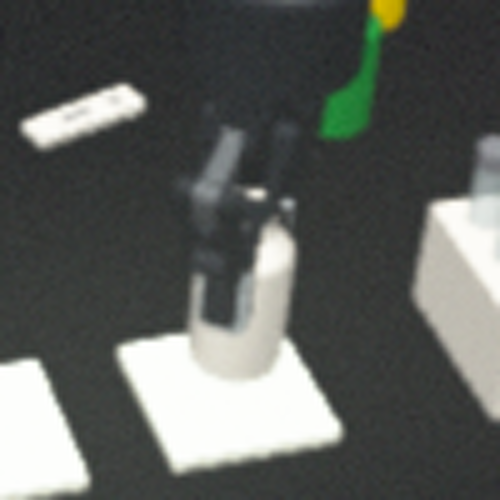

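Scene: bottle base at about (347,252), over the left tile's centre (345,257), at the expected height. A small correction, then down.

Emit:
send_rows(
  moves="0 0 0 0.019 0.003 0 -1;0 0 0 0.019 0.003 0.08 -1;0 0 0 0.019 0.003 0.11 -1;0 0 0 0.019 0.003 0.115 -1;0 0 0 0.019 0.003 0.115 -1",
)

```text
time: 19.25
eef_pos: [0.6455, 0.1599, 0.0557]
tcp_rot: [-0.383, 0.924, 0.0, -0.001]
contact_force: [-6.5, -1.4, 11.7]
opening: 0.476
finger_force: 37.4
```

Emit:
send_rows(
  moves="0 0 0 0 0 -0.003 0;0 0 0 0 0 -0.003 0.1;0 0 0 0 0 -0.003 0.3;0 0 0 0 0 -0.003 0.5;0 0 0 0 0 -0.003 0.6;0 0 0 0 0 -0.2 0.6;0 0 0 0 0 -0.4 0.6;0 0 0 0 0 -0.6 0.6;0 0 0 0 0 -0.75 0.6;0 0 0.1 0.4 0.5 -0.75 0;0 0 0.1 0.6 0.7 -0.75 -0.2;0 0 0.1 0.6 0.7 -0.75 -0.2",
)

```text
time: 20.75
eef_pos: [0.4599, 0.1743, 0.2033]
tcp_rot: [-0.108, 0.994, 0.0, 0.0]
contact_force: [0.9, 0.1, 0.2]
opening: 0.4
finger_force: 0.0
```

```bash
python3 - <<'E'
from fit import *
for n in("top","scene"):
    c=cam(n,"k_"+n);i=c["image"].astype(int)
    mm=pick(c,i.min(2)>110,[.415,.181,.006]); rc=cv2.minAreaRect(np.argwhere(mm)[:,::-1].astype(np.float32))
    bx=cv2.boxPoints(rc);print(n,px2w(c,*rc[0],.006),rc,mm.sum()); W=np.array([px2w(c,*q,.006)[:2] for q in bx]);print(W)
print(ctrl.get_state()["eef_pos"],goto([.415,.181,.1],np.radians(14.7)))
a=cv2.imread("pics/k_top.png")[120:320,110:310];b=cv2.imread("pics/k_scene.png")[160:310,230:430]
cv2.imwrite("pics/k1.png",np.hstack([cv2.resize(a,(400,400)),cv2.resize(b,(400,400))]))
E
```

```text
top [0.40896137 0.20487748 0.006     ] ((196.5, 271.5), (11.0, 11.0), 90.0) 119
[[0.42130744 0.21718381]
 [0.42097619 0.19270653]
 [0.3966452  0.19260094]
 [0.39698378 0.21701077]]
scene [0.41695806 0.18003105 0.006     ] ((316.123291015625, 202.8287811279297), (7.2565507888793945, 24.929765701293945), 69.44395446777344) 172
[[0.41029812 0.14401755]
 [0.38964961 0.22249614]
 [0.42365072 0.21622185]
 [0.44280892 0.1398325 ]]
[0.45483322 0.17445139 0.20040139] [array([0.1832, 0.0756, 0.5034]), array([-0.0008, -0.001 ,  0.2447]), array([ 0.0011, -0.0008, -0.2553])]
```

View pics/k1.png

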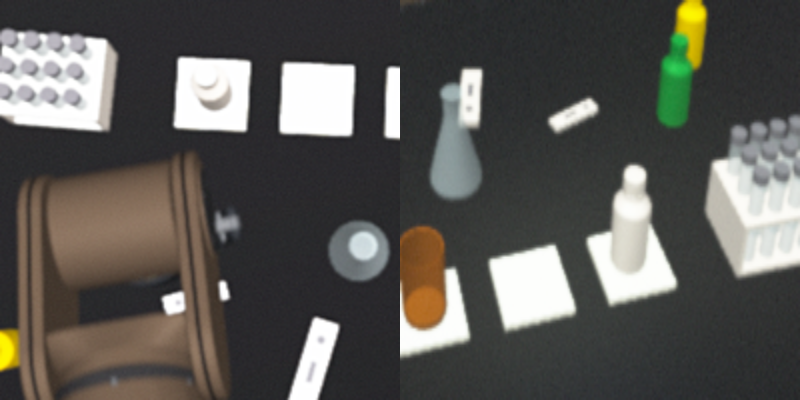

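Emit:
send_rows(
  moves="0 0 0.245 0 0 0 -0.2;0 0 0.245 0 0 0 -0.2;0 0 0.245 0 0 0 -0.2;0 0 0.245 0 0 0 -0.2;0 0 0.245 0 0 0 -0.2;0 0 0.245 0 0 0 -0.2;0 0 0.245 0 0 0 -0.2;0 0 0.245 0.183 0.075 0.5 -0.2;0 0 0.245 0.183 0.075 0.5 -0.2;0 0 0.245 0.183 0.075 0.5 -0.2;0 0 0.245 0.183 0.075 0.5 -0.2;0 0 0.245 0.183 0.075 0.5 -0.2",
)

```text
time: 22.35
eef_pos: [0.4255, 0.181, 0.1061]
tcp_rot: [0.611, 0.791, 0.002, 0.002]
contact_force: [0.5, -0.0, 0.6]
opening: 0.399
finger_force: 0.0
```

```bash
python3 - <<'E'
from h import *
print(ctrl.get_state()["eef_pos"],goto([.415,.181,.015],np.radians(14.7)))
E
```

```text
[0.4255259  0.18100815 0.10605659] [array([ 0.0135, -0.0535,  0.455 ]), array([ 0.0009,  0.0001, -0.0002]), array([ 1.000e-04, -1.400e-03,  4.998e-01])]
```

Emit:
send_rows(
  moves="0 0 0 0 -0.05 0.3 -0.2;0 0 0 0 -0.05 0.3 -0.2;0 0 0 0 -0.05 0.3 -0.2;0 0 0 0 -0.05 0.3 -0.2",
)

```text
time: 22.85
eef_pos: [0.4155, 0.1786, 0.0459]
tcp_rot: [0.612, 0.791, 0.002, 0.002]
contact_force: [-0.6, 0.5, 0.4]
opening: 0.398
finger_force: 0.0
```

```bash
python3 - <<'E'
from h import *
s=cam("scene","k2");a=s["image"][160:235,275:375]
cv2.imwrite("pics/k2.png",cv2.resize(a[:,:,::-1],(800,600),interpolation=cv2.INTER_CUBIC))
print(ctrl.get_state()["eef_pos"],goto([.415,.181,.016],np.radians(14.7)))
E
```

```text
[0.41519604 0.1785883  0.04567287] [array([0.012 , 0.0014, 0.1484]), array([ 0.0008,  0.0001, -0.0003]), array([ 1.000e-04, -1.200e-03,  4.997e-01])]
```

View pics/k2.png

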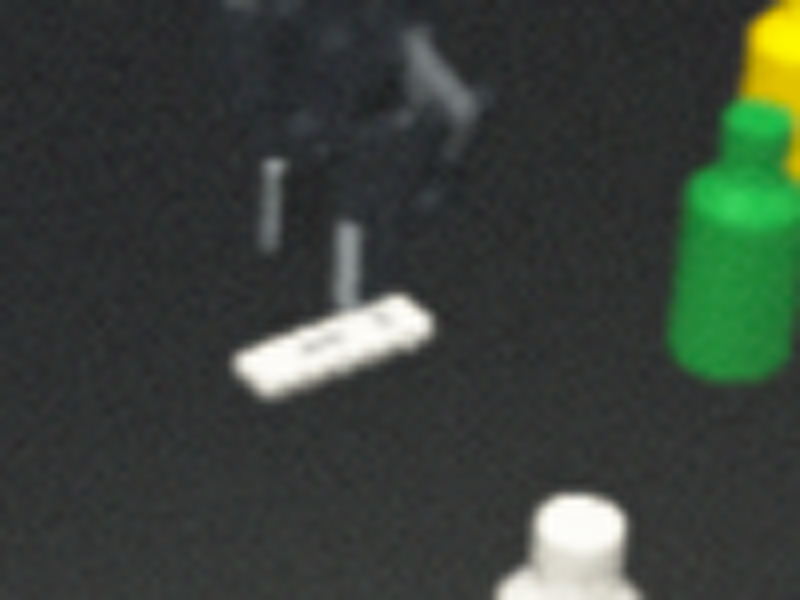

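The fingers straddle the cassette, centre about (334,346) in the crop; the height above the bench is consistent.

Emit:
send_rows(
  moves="0 0 0 0.012 0.001 0.08 -0.2;0 0 0 0.012 0.001 0.12 -0.2;0 0 0 0.012 0.001 0.145 -0.2;0 0 0 0.012 0.001 0.15 -0.2;0 0 0 0.012 0.001 0.15 -0.2",
)

```text
time: 23.52
eef_pos: [0.412, 0.1805, 0.0132]
tcp_rot: [0.611, 0.791, -0.001, -0.001]
contact_force: [-3.3, -0.4, 5.3]
opening: 0.402
finger_force: 2.2
```

Emit:
send_rows(
  moves="0 0 0 0 0 -0.012 -0.2;0 0 0 0 0 -0.012 -0.35;0 0 0 0 0 -0.012 -1;0 0 0 0 0 -0.012 -1;0 0 0 0 0 -0.012 -1;0 0 0 0 0 -0.012 -1",
  newtons=30,
)

```text
time: 24.28
eef_pos: [0.413, 0.1806, 0.0159]
tcp_rot: [0.612, 0.791, 0.0, 0.0]
contact_force: [0.6, -0.8, 1.8]
opening: 0.218
finger_force: 30.0
```

Emit:
send_rows(
  moves="0 0 0 0 0 -0.2 -1;0 0 0 0 0 -0.45 -1;0 0 0 0 0 -0.7 -1;0 0 0 0 0 -0.7 -1;0 0 0.0503 0 0 -0.7 -1;0 0 0.0503 0 0 -0.7 -1;0 0 0.0503 0 0 -0.7 -1",
)

```text
time: 25.15
eef_pos: [0.4115, 0.1803, 0.154]
tcp_rot: [0.728, 0.686, -0.001, -0.001]
contact_force: [-0.2, 0.1, 0.6]
opening: 0.217
finger_force: 29.9
```

```bash
python3 - <<'E'
from fit import *
s=cam("scene","k3")
e=ctrl.get_state()["eef_pos"]
print(e,ctrl.get_state()["opening"],goto([.640,.042,.025],np.radians(-3.4)))
i=s["image"].astype(int);mm=pick(s,i.min(2)>110,e+[0,0,-.012]);rc=cv2.minAreaRect(np.argwhere(mm)[:,::-1].astype(np.float32));print(rc,w2px(s,e+[0,0,-.012]))
E
```

```text
[0.41165897 0.18037721 0.15428003] 0.2230438273567376 [array([-0.6228,  1.1823,  0.6436]), array([-0.0004,  0.0001,  0.    ]), array([-2.e-04, -7.e-04, -5.e-01])]
((311.7758483886719, 158.1896514892578), (12.070197105407715, 15.041321754455566), 68.19859313964844) [317.70871222 158.66202551]
```

Emit:
send_rows(
  moves="0 0 0 -0.2 0.3 0 -1;0 0 0 -0.35 0.6 0 -1;0 0 0 -0.5 0.9 0 -1;0 0 0 -0.62 1 0 -1;0 0 0 -0.62 1 0 -1;0 0 0 -0.62 1 0.35 -1;0 0 0 -0.62 1 0.35 -1;0 0 0 -0.62 1 0.35 -1",
)

```text
time: 26.2
eef_pos: [0.6037, 0.0453, 0.0854]
tcp_rot: [0.728, 0.686, -0.001, -0.001]
contact_force: [0.4, -0.2, 0.9]
opening: 0.219
finger_force: 29.9
```

```bash
python3 - <<'E'
from fit import *
print(ctrl.get_state()["eef_pos"],goto([.640,.042,.045],np.radians(-3.4)))
E
```

```text
[0.6036705  0.04527113 0.08538454] [array([-0.0055,  0.1827,  0.2015]), array([-0.0003, -0.    , -0.0001]), array([-0.    ,  0.0005,  0.4999])]
```

Emit:
send_rows(
  moves="0 0 0 -0.006 0.18 0 -1;0 0 0 -0.006 0.18 0.1 -1;0 0 0 -0.006 0.18 0.2 -1;0 0 0 -0.006 0.18 0.2 -1;0 0 0 -0.006 0.18 0.2 -1",
)

```text
time: 26.82
eef_pos: [0.6399, 0.0413, 0.0456]
tcp_rot: [0.728, 0.685, -0.0, -0.0]
contact_force: [-0.4, -0.3, 0.0]
opening: 0.221
finger_force: 29.9
```

```bash
python3 - <<'E'
from h import *
s=cam("scene");a=s["image"][220:310,235:355]
cv2.imwrite("pics/k4.png",cv2.resize(a[:,:,::-1],(800,600),interpolation=cv2.INTER_CUBIC))
e=ctrl.get_state()["eef_pos"];z=e[2]-.0159+.007
q=lambda p:((w2px(s,p)-[235,220])*800/120).round()
d=np.array([np.sin(np.radians(3.4)),np.cos(np.radians(3.4)),0]);n=np.array([d[1],-d[0],0]);c=np.array([.64,.042,z])
print(e,[q(c+d*.035*i+n*.01*j) for i in(-1,1) for j in (-1,1)])
print(goto([.640,.042,.0245],np.radians(-3.4)))
E
```

```text
[0.64048668 0.04123628 0.04620503] [array([290., 244.]), array([303., 284.]), array([491., 209.]), array([508., 248.])]
[array([ 0.0037, -0.0027,  0.1085]), array([ 0.0001,  0.    , -0.0003]), array([ 0.000e+00, -1.000e-04,  4.997e-01])]
```

View pics/k4.png

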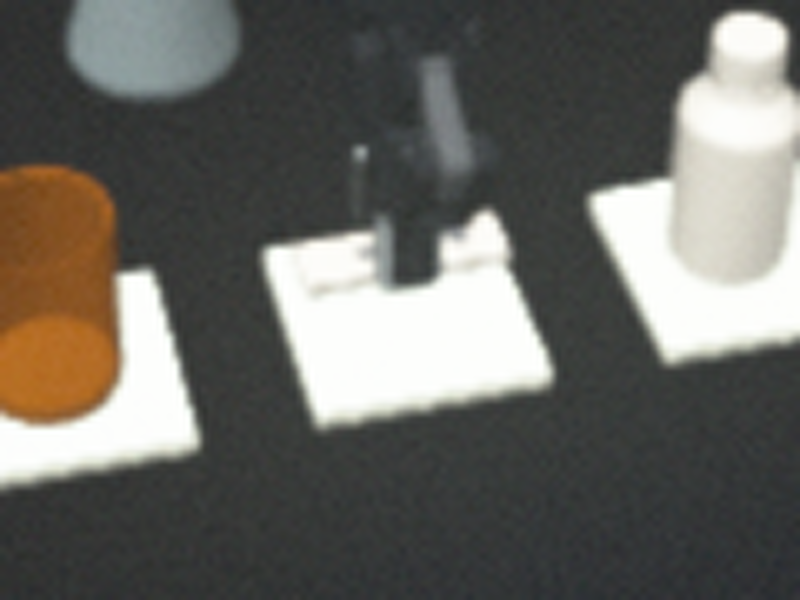

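The cassette is level, along the row, and its corners at about (510,255) and (310,293) match the prediction within 2–3 mm. Lower it.

Emit:
send_rows(
  moves="0 0 0 0.002 0 0.06 -1;0 0 0 0.002 0 0.1 -1;0 0 0 0.002 0 0.108 -1;0 0 0 0.002 0 0.11 -1;0 0 0 0.002 0 0.11 -1",
)

```text
time: 27.5
eef_pos: [0.6405, 0.0416, 0.024]
tcp_rot: [0.728, 0.685, -0.0, -0.0]
contact_force: [-1.9, 0.6, 3.2]
opening: 0.221
finger_force: 30.2
```

Emit:
send_rows(
  moves="0 0 0 0 0 -0.002 -0.5;0 0 0 0 0 -0.002 -0.4;0 0 0 0 0 -0.002 -0.2;0 0 0 0 0 -0.002 -0.1;0 0 0 0 0 -0.2 -0.1;0 0 0 0 0 -0.5 -0.1;0 0 0 0 0 -0.75 -0.1;0 0 0 0 0 -0.75 -0.1;0 0 0 -0.4 -0.4 -0.75 -0.1;0 0 0 -0.7 -0.8 -0.75 -0.1;0 0 0 -0.8 -0.9 -0.75 -0.1;0 0 0 -0.8 -0.9 -0.75 -0.1",
)

```text
time: 29.0
eef_pos: [0.4486, -0.1077, 0.1723]
tcp_rot: [0.728, 0.685, -0.001, -0.001]
contact_force: [0.0, -0.6, 0.5]
opening: 0.45
finger_force: 0.0
```

```bash
python3 - <<'E'
from h import *
print(ctrl.get_state()["eef_pos"],goto([.408,-.146,.032],np.radians(-3.4)))
E
```

```text
[ 0.44862274 -0.10768326  0.17228014] [array([-0.204 , -0.1896,  0.7017]), array([-0.0003, -0.0001, -0.0003]), array([-1.000e-04,  5.000e-04,  4.997e-01])]
```

Emit:
send_rows(
  moves="0 0 0 -0.204 -0.19 0 -0.1;0 0 0 -0.204 -0.19 0 -0.1;0 0 0 -0.204 -0.19 0.3 -0.1;0 0 0 -0.204 -0.19 0.5 -0.1;0 0 0 -0.204 -0.19 0.5 -0.1;0 0 0 -0.204 -0.19 0.5 -0.1",
)

```text
time: 29.75
eef_pos: [0.4117, -0.1456, 0.0747]
tcp_rot: [0.728, 0.685, 0.0, 0.001]
contact_force: [-0.3, -0.4, 0.8]
opening: 0.451
finger_force: 0.0
```

```bash
python3 - <<'E'
from h import *
s=cam("scene");a=s["image"][170:245,150:250]
cv2.imwrite("pics/l1.png",cv2.resize(a[:,:,::-1],(800,600),interpolation=cv2.INTER_CUBIC))
print(ctrl.get_state()["eef_pos"],goto([.408,-.146,.032],np.radians(-3.4)))
E
```

```text
[ 0.41223399 -0.14602006  0.07549958] [array([-0.0008, -0.0218,  0.2174]), array([ 0.0005,  0.0003, -0.0002]), array([ 4.000e-04, -7.000e-04,  4.998e-01])]
```

View pics/l1.png

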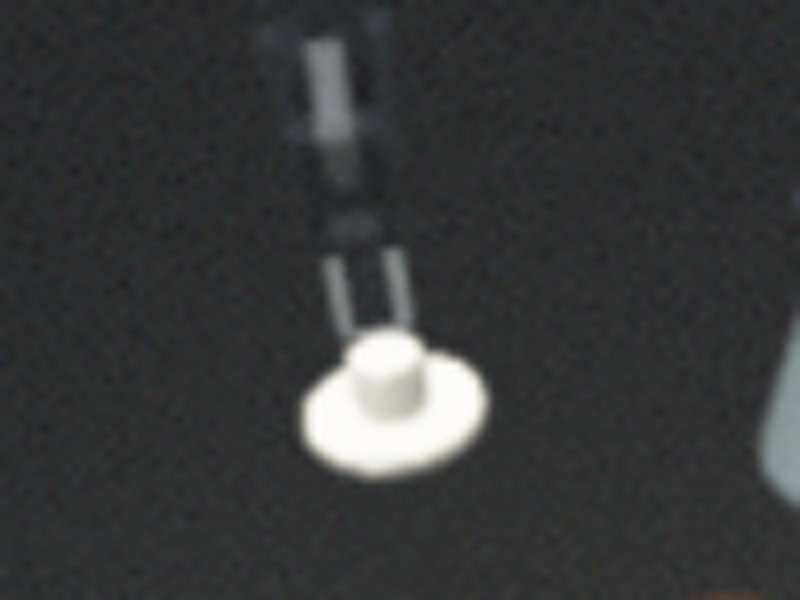

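The finger pair, at about (375,325) in the crop, lines up with the knob top at (385,350).

Emit:
send_rows(
  moves="0 0 0 0.004 -0.018 0.1 -0.1;0 0 0 0.004 -0.018 0.18 -0.1;0 0 0 0.004 -0.018 0.21 -0.1;0 0 0 0.004 -0.018 0.21 -0.1;0 0 0 0.004 -0.018 0.21 -0.1;0 0 0 0.004 -0.018 0.21 -1;0 0 0 0.004 -0.018 0.21 -1;0 0 0 0.004 -0.018 0.21 -1;0 0 0 0.004 -0.018 0.21 -1",
  newtons=30,
)

```text
time: 30.92
eef_pos: [0.4078, -0.1449, 0.0326]
tcp_rot: [0.728, 0.685, 0.0, 0.001]
contact_force: [-0.9, 1.3, 5.6]
opening: 0.265
finger_force: 29.5
```

Emit:
send_rows(
  moves="0 0 0 0 0 -0.3 -1;0 0 0 0 0 -0.6 -1;0 0 0 0 0 -0.8 -1;0 0 0 0 0 -0.8 -1;0 0 0 0.1 0.3 -0.8 -1;0 0 0 0.2 0.6 -0.8 -1;0 0 0 0.3 0.9 -0.8 -1;0 0 0 0.3 0.95 -0.8 -1;0 0 0 0.3 0.95 -0.8 -1",
)

```text
time: 32.05
eef_pos: [0.5996, -0.0959, 0.1892]
tcp_rot: [0.728, 0.685, -0.001, -0.002]
contact_force: [-0.4, -0.5, 0.2]
opening: 0.265
finger_force: 29.8
```

```bash
python3 - <<'E'
from h import *
s=ctrl.get_state();print(s["eef_pos"],s["opening"],goto([.632,-.077,.122],np.radians(-3.4)))
E
```

```text
[ 0.59955003 -0.09592276  0.18918012] 0.26515455666942067 [array([0.104 , 0.1577, 0.3353]), array([-0.0007, -0.0001, -0.0002]), array([-2.000e-04,  1.100e-03,  4.998e-01])]
```

Emit:
send_rows(
  moves="0 0 0 0.104 0.158 0 -1;0 0 0 0.104 0.158 0 -1;0 0 0 0.104 0.158 0.2 -1;0 0 0 0.104 0.158 0.33 -1;0 0 0 0.104 0.158 0.33 -1;0 0 0 0.104 0.158 0.33 -1",
)

```text
time: 32.8
eef_pos: [0.633, -0.0781, 0.127]
tcp_rot: [0.729, 0.685, 0.0, 0.001]
contact_force: [-0.8, 0.7, 0.1]
opening: 0.269
finger_force: 29.9
```

```bash
python3 - <<'E'
from h import *
s=cam("scene");a=s["image"][215:290,190:290]
cv2.imwrite("pics/l2.png",cv2.resize(a[:,:,::-1],(800,600),interpolation=cv2.INTER_CUBIC))
e=ctrl.get_state()["eef_pos"];q=lambda p:((w2px(s,p)-[190,215])*8).round()
print(e,goto([.632,-.077,.1025],np.radians(-3.4)),"rim",q([.632,-.078,.078]),"flange under",q([e[0],e[1]-.001,e[2]-.0246]))
E
```

```text
[ 0.6336614  -0.0781058   0.12770102] [array([ 0.0051, -0.009 ,  0.126 ]), array([ 0.0004,  0.0001, -0.0004]), array([ 2.000e-04, -7.000e-04,  4.996e-01])] rim [398. 296.] flange under [387. 229.]
```

View pics/l2.png

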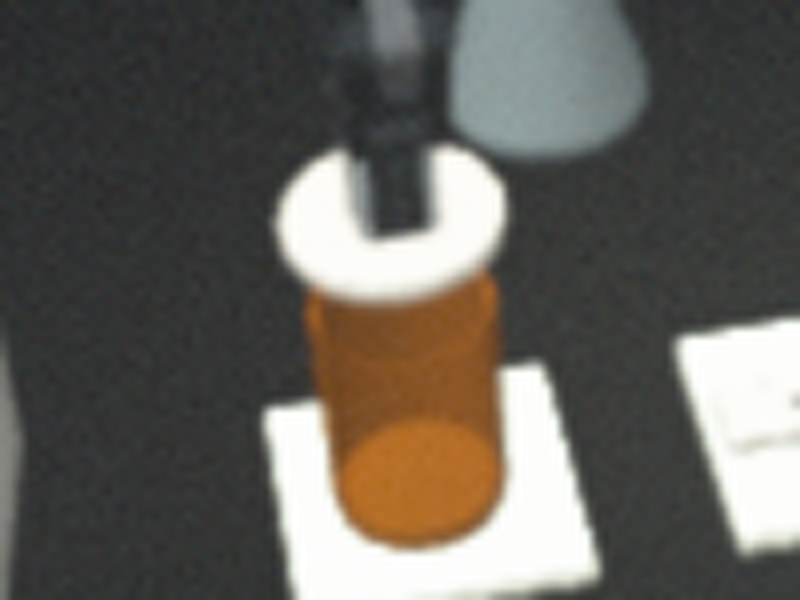

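The flange (centre column 391) and rim (402) both sit 4 crop pixels from prediction, so the lid is aligned over the jar. Lower it.

Emit:
send_rows(
  moves="0 0 0 0.004 -0.006 0.06 -1;0 0 0 0.004 -0.006 0.1 -1;0 0 0 0.004 -0.006 0.12 -1;0 0 0 0.004 -0.006 0.126 -1;0 0 0 0.004 -0.006 0.126 -1;0 0 0 0.004 -0.006 0.126 -1",
)

```text
time: 33.6
eef_pos: [0.6321, -0.0765, 0.1028]
tcp_rot: [0.728, 0.685, -0.001, -0.0]
contact_force: [-4.6, 1.7, 9.8]
opening: 0.265
finger_force: 30.8
```

Emit:
send_rows(
  moves="0 0 0 0 0 -0.004 -0.4;0 0 0 0 0 -0.004 -0.3;0 0 0 0 0 -0.004 -0.1;0 0 0 0 0 -0.004 0.1;0 0 0 0 0 -0.2 0.1;0 0 0 0 0 -0.5 0.1;0 0 0 0 0 -0.6 0.1;0 0 0 0 0 -0.6 0.1;0 0 0 0.3 -0.7 -0.6 0.1;0 0 0 0.6 -0.7 -0.6 0.1;0 0 0 1 -0.7 -0.6 0.1;0 0 0 1 -0.7 -0.6 0.1",
)

```text
time: 35.1
eef_pos: [0.5046, 0.1235, 0.2174]
tcp_rot: [0.729, 0.685, -0.002, -0.002]
contact_force: [1.2, 0.7, -0.3]
opening: 0.549
finger_force: 0.0
```

```bash
python3 - <<'E'
from h import *
t=cam("top");s=cam("scene");b=t["image"][130:205,185:355];a=s["image"][205:310,205:415]
cv2.imwrite("pics/f.png",np.vstack([cv2.resize(x[:,:,::-1],(700,h),interpolation=cv2.INTER_CUBIC) for x,h in((b,250),(a,350))]))
E
```

```text
(no output)
```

View pics/f.png

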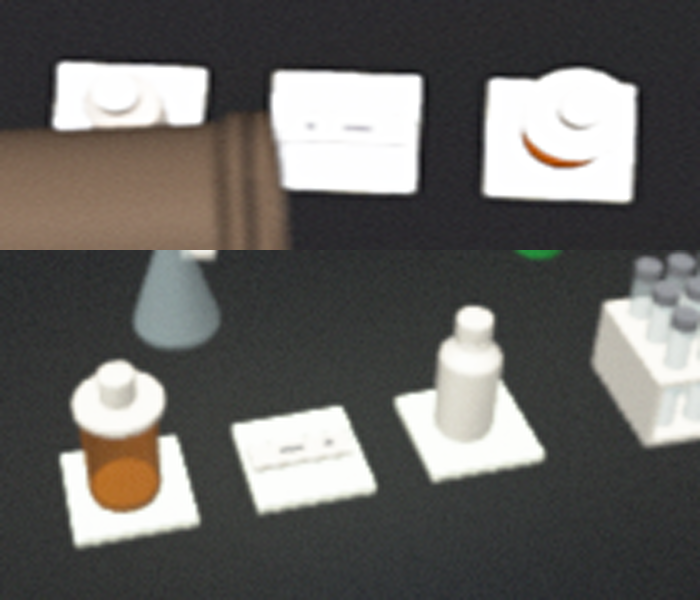

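The final view shows the lidded jar on the right tile, the cassette flat along the middle tile and the bottle upright on the left tile. The flask is where it was.

```bash
python3 -c "
from plant import ctrl
print(ctrl.sign_off())"
```

```text
the job is handed in; nothing more can be done
None
```

I handed the job in at about 35 s: the lidded jar, the test cassette and the white bottle stand on their tiles within about 4 mm of the middle by the camera, and the flask was not touched.

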